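# Turn the beaker's warming plate up to full

### The arm

A 6-joint arm with a two-finger parallel gripper is mounted at the origin on the work surface; the furniture and walls round the work are solid. World frame = base frame: x ahead of the robot, y to its left, z up, the work surface at z = 0. Lengths are in m, angles in rad, forces in N, time in s.
With the tool pointing down it reaches from about 0.35 to 0.85 m from the base axis. Payload 8.1 kg.
Tool frame: the origin (TCP) lies on the centre line of the jaws, within the pads' length; the fingertips stand 17 mm ahead of it and the grasp point (between the pads) lies 2 mm behind it; z points along the fingers, y is the line along which they close (so a half turn about z gives the same grasp; the last joint's range is limited). The gripper opens to 93 mm and grips with 3 to 60 N. Pads are 15 mm wide; open, the fingers measure 128 mm over their backs; the gripper's body (75 mm by 188 mm) begins 65 mm behind the grasp point.
Start: joints at [1.265, 0.13, 1.488, -0, 1.523, -0.085], TCP at [0.131, 0.585, 0.236] pointing down, gripper open.
Joint ranges: [-2.96, 2.96], [-0.89, 2.26], [0.02, 2.5], [-1.34, 4.48], [0, 2.73], [-2.66, 2.66]. Speed limits (rad/s): [2.39, 2.39, 2.79, 3.14, 3.14, 3.14].

### API

Orientations are given as a rotation vector (axis times angle).
In Python, from plant import status, eyes, robot gives the robot as it stands. The module is installed in compiled form; this text tells all that it offers.
- The arm moves only by the tool servo_tool, never from a script. Its argument "plan" is text: rows parted by semicolons, each of 4 numbers parted by spaces: the shift along the tool's x, y, z in m, then the turn about the tool's z in degrees. A call has 1 to 12 rows; each row is the pose to reach, as a shift and turn from the pose commanded when the call began, along the tool's axes at that moment; what a row does not reach only later rows make up. A row lasts 1/12 s, in which the tool goes at most 41.7 mm and 7.16 degrees, less where a joint would pass 70% of its speed; a pose out of reach is approached as far as the arm can. A call with a gripper value outside its range is refused whole. "grip" is the closure, from -1 (fully open) to 1 (shut), set as the call begins (left out, the last holds). The fingers move at their own pace and stop on an object; "grip_force" is the grip in N (left out, the last holds). Time passes only in rows, so rows that repeat a pose let the fingers close. It gives the time, the measured TCP pose, the force, the opening and the grip force at its end, in the units of the state.
- status.read_state(): the state, without advancing time (a new reading comes with each control period).
- eyes.read_camera(name): name is "scene" or "top" or "wrist"; returns a dict with "image" (480x640x3 uint8, blue, green, red), "fovy" (degrees; the focal length in pixels is half the picture's height over the tangent of half this angle, whatever the lens; pixels are square), "cx", "cy" (the principal point, pixels), "k1" (the pictures are not rectified: a ray, as slopes to the right and down, at radius r is drawn at 1 + k1 r^2 times it, then the intrinsics apply), "world_from_camera" (4x4, takes a point from camera to world coordinates); the wrist camera has in their place "hand_eye" (4x4, takes a point from camera to tool coordinates, whose origin is the TCP and whose axes are the flange's). Camera axes: x right, y down, z forward; pixel columns grow to the right and rows downward; lengths in m; the calibration is good to about 2 mm. A picture is of the moment at which its call begins: read the wrist's pose just before it. There is no depth.
- robot.close_job(): hands the job in; it is judged then, once.
The state is a dict: "t": time; "q": joint angles; "dq": joint speeds; "joint_torque": joint torques, N m; "tool_pos": TCP position; "orientation": TCP orientation; "force": force on the tool from outside, world axes, zero at the start; "wrist_torque": the same for the moment, N m; "opening": finger opening in m; "gripper_force": force on a finger pad.
Only numpy, scipy, OpenCV 4.12 (cv2) and the standard library are available. Lean on these libraries where they do the work, as an engineer would, in place of code of your own. Each camera call takes 0.05 s, during which the arm holds its last target. There are 200 camera calls.

### The job

Switch on the warming plate that the steel beaker stands on by gently pressing its round key down with closed fingertips; then set it to full heat by sliding the fingertips along its touch strip from the smallest dot to the largest in one stroke, keeping the strip lightly pressed down all the way. Take the hand away, and leave the other plate, the beaker and all else as they are.

Things in the scene. Friction and masses are not known exactly. Their poses are not given: they have to be found in the camera images.
- plate_a: warming plate on which the steel beaker stands: flat white box, grey top, 210 (x) x 180 (y) x 42 mm high, fixed. Origin under its centre; x to its back, y to its left. Black heated disc, radius 56 mm, top at 44 mm, centred at x = +35 mm. Controls in a row along the front at x = -80 mm: a round metal key at the left, then a black strip with five white dots
- plate_a_key_top (a point): centre of the top of the beaker's plate's round key (plate frame -80, +66, 50 mm when up); the key is 24 mm across and stands 8 mm proud of the box
- plate_a_smallest_dot (a point): surface of the beaker's plate's strip at its smallest dot, 4 mm across, the leftmost, least heat (plate frame -80, +24, 50 mm, strip up)
- plate_a_middle_dot (a point): surface of the beaker's plate's strip at its third dot, its middle (plate frame -80, -20, 50 mm, strip up); axes as the plate's. The strip is 26 mm deep (x), 120 mm long (y), stands 8 mm proud; its five dots lie in a straight row 22 mm apart, growing to the right
- plate_a_largest_dot (a point): surface of the beaker's plate's strip at its largest dot, 16 mm across, the rightmost, full heat (plate frame -80, -64, 50 mm, strip up)
- plate_a_key (a joint): how far the beaker's plate's key is down: 0 up, 0.005 m fully down. Sprung: starts to give at 1.2 N, fully down at about 4 N, counts as pressed from 3 mm; springs back when left
- plate_a_strip (a joint): how far the beaker's plate's strip is down: 0 up, 0.006 m fully down. It sinks level, as a whole, on a soft spring: starts to give at 1.4 N, reaches its rigid stop at about 5.6 N, counts as pressed from 1 mm; springs back when left
- plate_b: the other warming plate, exactly like plate_a, on which the lidded sample jar stands; to be left alone. The two plates may stand either way round, left or right
- plate_b_key_top (a point): centre of the top of the other plate's round key (plate frame -80, +66, 50 mm when up); the key is 24 mm across and stands 8 mm proud of the box
- plate_b_smallest_dot (a point): surface of the other plate's strip at its smallest dot, 4 mm across, the leftmost, least heat (plate frame -80, +24, 50 mm, strip up)
- plate_b_middle_dot (a point): surface of the other plate's strip at its third dot, its middle (plate frame -80, -20, 50 mm, strip up); axes as the plate's. The strip is 26 mm deep (x), 120 mm long (y), stands 8 mm proud; its five dots lie in a straight row 22 mm apart, growing to the right
- plate_b_largest_dot (a point): surface of the other plate's strip at its largest dot, 16 mm across, the rightmost, full heat (plate frame -80, -64, 50 mm, strip up)
- plate_b_key (a joint): how far the other plate's key is down: 0 up, 0.005 m fully down. Sprung: starts to give at 1.2 N, fully down at about 4 N, counts as pressed from 3 mm; springs back when left
- plate_b_strip (a joint): how far the other plate's strip is down: 0 up, 0.006 m fully down. It sinks level, as a whole, on a soft spring: starts to give at 1.4 N, reaches its rigid stop at about 5.6 N, counts as pressed from 1 mm; springs back when left
- beaker: plain steel beaker, 64 mm across, 77 mm high, loose, upright on the disc of plate_a; origin under its centre
- sample_jar: lidded sample jar, 53 mm across, 64 mm high, loose, upright on the disc of plate_b; origin under its centre
- spice_jar: spice jar, 44 mm across, 100 mm high, loose, standing between the plates; origin under its centre
- tall_spice_jar: spice jar, 44 mm across, 106 mm high, loose, at the right; origin under its centre
- clock_timer: round clockwork timer, 67 mm across, 51 mm high, loose, at the left; origin under its centre
- weight: steel check weight, 37 mm across, 62 mm high, loose, behind the plates; origin under its centre
Not all that is in view belongs to the job. Leave any orange or purple look-alike of the beaker alone.

How it is judged:
By the outcome, as a careful person would: the job done as asked, in the order asked, and still so for the second after the job is handed in, with the robot touching nothing.
It also fails if it takes over 43 s, if anything falls off the work surface, if the arm or the gripper's body presses on something with over 40 N, if the wrist force passes 120 N, or if a joint passes its speed limit or range.

## Working session

There is one attempt and no reset: what is moved stays moved. The work goes in short steps, Python scripts to look and compute and a tool call to move; the robot and the scene stay as the last step left them, time stands still between calls to the robot, and variables do not carry over. Pictures are saved under pics/ and viewed, at most 10 in all, crops included, and the job is handed in when it is done.

Besides the shell and the picture viewer there is one more tool, called after "Request:" in YAML: its name, and indented under it one key for each argument. servo_tool: Moves the arm, as the interface text tells. Its arguments: {"type":"object","properties":{"plan":{"type":"string"},"grip":{"type":"number"},"grip_force":{"type":"number"}},"required":["plan"]}

```bash
mkdir -p pics
cat > h.py <<'E'
import numpy as np, cv2
from plant import status, eyes, robot
def cam(n):
    s=status.read_state(); c=eyes.read_camera(n)
    if 'hand_eye' in c:
        T=np.eye(4);T[:3,:3]=cv2.Rodrigues(np.array(s['orientation'],float))[0];T[:3,3]=s['tool_pos']
        c['W']=T@np.array(c['hand_eye'])
    else: c['W']=np.array(c['world_from_camera'])
    f=240/np.tan(np.radians(c['fovy'])/2)
    c['K']=np.array([[f,0,c['cx']],[0,f,c['cy']],[0,0,1.]]);c['D']=np.array([c['k1'],0,0,0.])
    return c
def rays(c,px):
    u=cv2.undistortPoints(np.array(px,float).reshape(-1,1,2),c['K'],c['D']).reshape(-1,2)
    d=np.c_[u,np.ones(len(u))]@c['W'][:3,:3].T
    return c['W'][:3,3],d
def onz(c,px,z):
    o,d=rays(c,px); return o+d*((z-o[2])/d[:,2])[:,None]
def proj(c,P):
    Wi=np.linalg.inv(c['W']); return cv2.projectPoints(np.array(P,float).reshape(-1,1,3),cv2.Rodrigues(Wi[:3,:3])[0],Wi[:3,3],c['K'],c['D'])[0].reshape(-1,2)
def tri(c1,p1,c2,p2):
    A=[];b=[]
    A=np.zeros((3,3));b=np.zeros(3)
    for c,p in((c1,p1),(c2,p2)):
        o,d=rays(c,[p]);d=d[0]/np.linalg.norm(d[0]);M=np.eye(3)-np.outer(d,d);A+=M;b+=M@o
    return np.linalg.solve(A,b)
E
python3 - <<'E'
from h import *
import pickle
C={}
for n in('scene','top','wrist'):
    c=cam(n);C[n]=c;cv2.imwrite(f'pics/{n}0.png',c['image']);print(n,c['fovy'],c['k1'],c['W'].round(3).tolist())
pickle.dump(C,open('c0.pkl','wb'))
s=status.read_state();print({k:np.round(s[k],3).tolist() for k in s})
E
```

```text
scene 52.3526544214243 -0.041092058881717464 [[-0.152, 0.588, -0.794, 1.455], [0.988, 0.095, -0.118, 0.131], [0.006, -0.803, -0.596, 0.694], [0.0, 0.0, 0.0, 1.0]]
top 42.641866128334335 -0.17778548180325376 [[0.021, -0.985, 0.171, 0.376], [-0.999, -0.025, -0.02, 0.015], [0.024, -0.171, -0.985, 1.442], [0.0, 0.0, 0.0, 1.0]]
wrist 67.7245535887086 0.02074391975665833 [[0.218, 0.945, 0.246, 0.063], [0.976, -0.21, -0.058, 0.6], [-0.003, 0.252, -0.968, 0.383], [0.0, 0.0, 0.0, 1.0]]
{'t': 0.15, 'q': [1.265, 0.131, 1.489, -0.0, 1.523, -0.085], 'dq': [-0.001, -0.001, -0.003, 0.0, 0.0, 0.002], 'joint_torque': [0.001, -56.047, -49.234, 0.077, 0.03, -0.0], 'tool_pos': [0.131, 0.585, 0.235], 'orientation': [-0.346, -3.122, 0.002], 'force': [-0.188, 0.007, -0.295], 'wrist_torque': [0.026, 0.004, -0.012], 'gripper_force': 0.0, 'opening': 0.093}
```

View pics/top0.png

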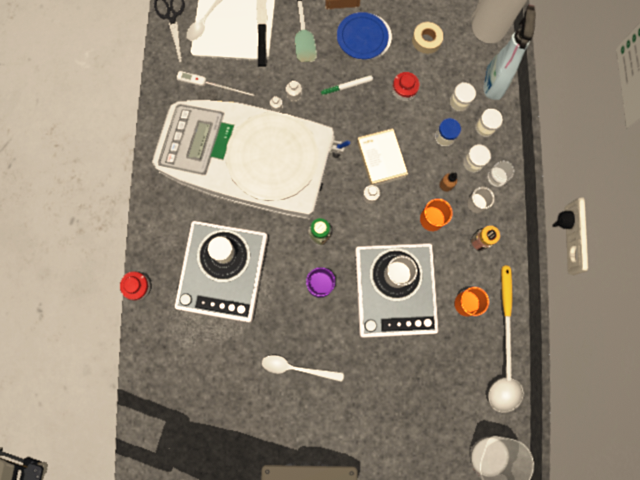

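View pics/scene0.png

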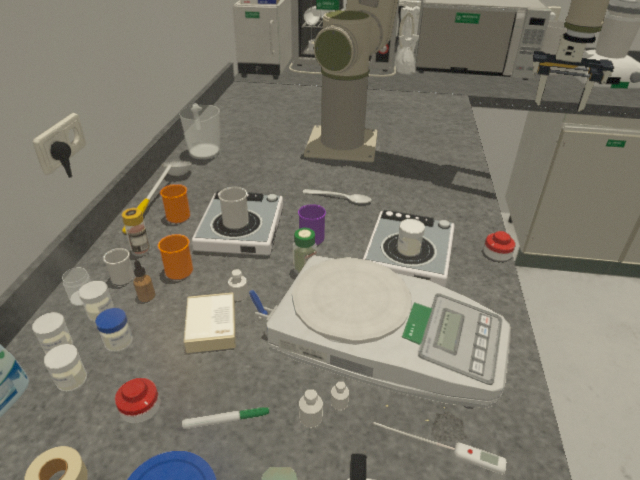

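Top view: the left plate is at (222,270) and carries a white lidded jar at (220,249). The right plate is at (397,290) and carries an open grey cup at (400,271). Scene view: the left plate is at (240,222) with a grey steel cup at (234,207), and the right plate is at (411,243) with a white lidded jar at (411,237).

Candidates for the beaker, in the top view: the grey cup (400,271), orange cups (437,214) and (473,301), a purple cup (321,282), and the white jar (220,249). Only the grey cup is plain steel and stands on a disc, so plate_a is the right-hand plate. I'll confirm this in one crop.

Run:
```python
from h import *
import pickle
C=pickle.load(open('c0.pkl','rb'))
t=cv2.resize(C['top']['image'][235:345,350:445],None,fx=4,fy=4,interpolation=cv2.INTER_CUBIC)
s=cv2.resize(C['scene']['image'][175:265,190:290],None,fx=4,fy=4,interpolation=cv2.INTER_CUBIC)
o=np.zeros((440,780,3),np.uint8);o[:440,:380]=t;o[:360,380:780]=s;cv2.imwrite('pics/crop1.png',o)
# blobs in top strip
def blobs(c,x0,y0,x1,y1,th):
    g=cv2.cvtColor(c['image'],cv2.COLOR_BGR2GRAY)[y0:y1,x0:x1]
    n,l,st,ce=cv2.connectedComponentsWithStats((g>th).astype(np.uint8))
    return [(st[i,4],(ce[i]+[x0,y0]).round(1).tolist(),g[l==i].mean().round()) for i in range(1,n)]
for b in blobs(C['top'],360,312,440,334,120):print('top',b)
for b in blobs(C['scene'],205,185,290,210,110):print('sc',b)
c=C['top']
print(onz(c,[(371,325),(388,325),(431,323)],.05).round(4))
print(onz(c,[(357,246),(432,244),(437,334),(361,336)],.042).round(4))
```

```text
top (np.int32(1016), [393.1, 321.8], np.float64(201.0))
top (np.int32(54), [427.4, 322.4], np.float64(233.0))
top (np.int32(28), [408.2, 323.5], np.float64(212.0))
top (np.int32(42), [417.8, 322.9], np.float64(221.0))
top (np.int32(7), [389.0, 324.3], np.float64(168.0))
top (np.int32(16), [398.5, 324.0], np.float64(202.0))
sc (np.int32(11), [206.8, 186.4], np.float64(113.0))
sc (np.int32(1589), [247.5, 198.4], np.float64(136.0))
sc (np.int32(1), [253.0, 185.0], np.float64(112.0))
sc (np.int32(2), [214.5, 187.5], np.float64(111.0))
sc (np.int32(1), [255.0, 195.0], np.float64(119.0))
[[ 0.433  -0.1311  0.05  ]
 [ 0.4337 -0.1697  0.05  ]
 [ 0.4397 -0.2684  0.05  ]]
[[ 0.6147 -0.0978  0.042 ]
 [ 0.6238 -0.2735  0.042 ]
 [ 0.4151 -0.284   0.042 ]
 [ 0.408  -0.1094  0.042 ]]
```

View pics/crop1.png

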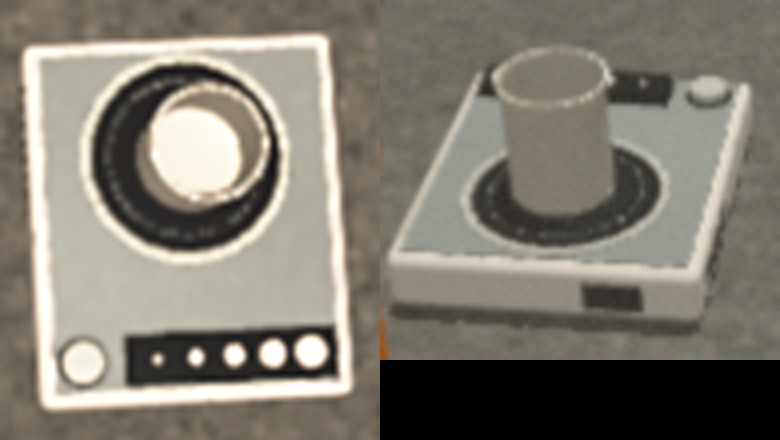

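The crop confirms it: an open steel beaker stands on the right-hand plate. Its key is at about (371,325) and its dots run from (389,324) to (427,322). Now I'll move over there with the fingers closed.

Request:
servo_tool:
  plan: "-0.30 -0.28 0 0;-0.30 -0.28 0 0;-0.30 -0.28 0 0;-0.30 -0.28 0 0;-0.30 -0.28 0 0;-0.30 -0.28 0 0;-0.30 -0.28 0 0;-0.30 -0.28 0 0;-0.30 -0.28 0 0;-0.30 -0.28 0 0"
  grip: 1
  grip_force: 10

```text
t: 0.98
tool_pos: [0.3636, 0.2442, 0.2356]
orientation: [0.347, 3.122, -0.0]
force: [0.1, 0.4, 0.3]
opening: 0.0309
gripper_force: 0.0
```

Request:
servo_tool:
  plan: "-0.15 -0.42 0 -15;-0.15 -0.42 0 -15;-0.15 -0.42 0 -15;-0.15 -0.42 0 -15;-0.15 -0.42 0 -15;-0.15 -0.42 0 -15;-0.15 -0.42 0 -15;-0.15 -0.42 0 -15;-0.15 -0.42 0 -15;-0.15 -0.42 0 -15;-0.15 -0.42 0 -15;-0.15 -0.42 0 -15"

```text
t: 1.98
tool_pos: [0.4166, -0.2021, 0.2351]
orientation: [0.056, -3.14, 0.003]
force: [0.9, 1.0, -0.2]
opening: 0.0001
gripper_force: 0.0
```

Run:
```python
from h import *
import pickle
c=cam('wrist');cv2.imwrite('pics/w1.png',c['image']);pickle.dump(c,open('w1.pkl','wb'))
s=status.read_state();print({k:np.round(s[k],4).tolist() for k in s})
print(proj(c,[[.433,-.131,.05],[.4337,-.17,.05],[.4397,-.268,.05]]))
```

```text
{'t': 2.0333, 'q': [-0.5571, -0.2508, 1.8554, -0.0007, 1.5382, -2.1638], 'dq': [0.0726, -0.0443, 0.0353, 0.0252, 0.0255, 0.0517], 'joint_torque': [-1.7783, -35.542, -50.1576, -0.4555, -0.3553, -0.7803], 'tool_pos': [0.4165, -0.1994, 0.235], 'orientation': [0.0563, -3.1397, -0.0001], 'force': [0.9473, 0.3784, 0.3856], 'wrist_torque': [0.046, -0.0322, -0.0477], 'gripper_force': 0.0, 'opening': 0.0006}
[[384.82273003 234.69934067]
 [344.33584115 233.91535226]
 [242.69239983 236.19441272]]
```

View pics/w1.png

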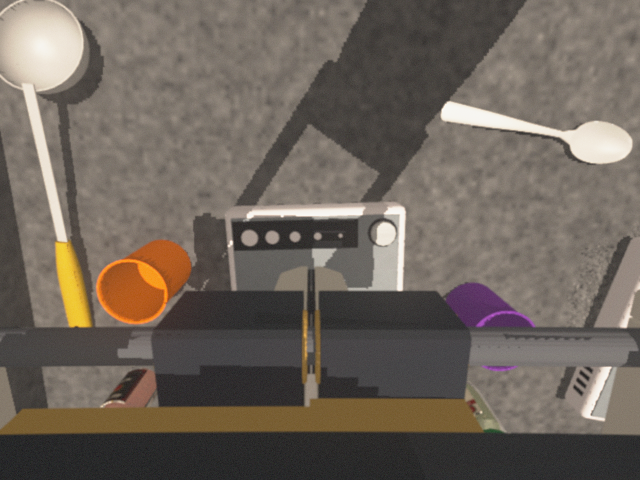

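The wrist view shows the plate's controls: key at about (383,233), and dots from the smallest at (340,236) to the largest at (249,238). I'll measure these points in the wrist and top views.

```bash
cat > m.py <<'E'
from h import *
import pickle,sys
def blobs(c,x0,y0,x1,y1,th):
    g=cv2.cvtColor(c['image'],cv2.COLOR_BGR2GRAY)[y0:y1,x0:x1]
    n,l,st,ce=cv2.connectedComponentsWithStats((g>th).astype(np.uint8))
    return [(int(st[i,4]),(ce[i]+[x0,y0]).round(2).tolist()) for i in range(1,n)]
E
python3 - <<'E'
from m import *
w=pickle.load(open('w1.pkl','rb'));t=pickle.load(open('c0.pkl','rb'))['top']
B=blobs(w,236,224,356,248,110);print(B)
print('key',blobs(w,370,222,398,246,170))
s=status.read_state()
T=w['W']@np.linalg.inv(np.array(w['hand_eye']))
print('tip px',proj(w,[(T@[x,y,.017,1])[:3] for x,y in((0,0),(0,.0175),(0,-.0175),(.0075,0),(-.0075,0))]).round(0).tolist())
print('beaker px',proj(w,[[.553,-.187,.121]]))
g=cv2.cvtColor(w['image'],cv2.COLOR_BGR2GRAY)
print(g[222:248:2,362:402:2])
tp=[(389,324.3),(398.5,324),(408.2,323.5),(417.8,322.9),(427.4,322.4)]
wp=sorted([b[1] for b in B if 5<b[0]<400],key=lambda p:-p[0])
print(wp)
print(onz(t,tp,.05).round(4));
if len(wp)==5:
    print(onz(w,wp,.05).round(4))
    for a,b in zip(tp,wp):print(tri(t,a,w,b).round(4))
E
```

```text
[(210, [249.13, 237.56]), (141, [271.84, 236.96]), (83, [294.54, 236.29]), (41, [317.15, 235.85]), (11, [340.18, 235.18])]
key [(419, [386.11, 234.6]), (10, [396.3, 223.4])]
tip px [[311.0, 285.0], [347.0, 285.0], [276.0, 285.0], [311.0, 270.0], [311.0, 299.0]]
beaker px [[323.32708386 389.68803326]]
[[101 103 101 103 103  80  54  71  95 119 171 189 174 140  93  87 157 183
  191 245]
 [100 100 101 102  87  52  83 119 132 216 238 240 238 236 214 111 106 175
  194 244]
 [102 102 102  98  62  81 116 131 215 238 237 237 237 238 237 224 119 143
  193 243]
 [101 100 100  86  58 108 130 154 236 237 237 236 237 235 236 237 201 107
  199 245]
 [ 98 102 102  70  68 117 136 154 236 235 235 235 234 234 235 234 226 114
  196 245]
 [106 103 100  64  76 126 134 158 237 236 236 236 236 235 234 233 232 139
  193 244]
 [105 104 102  68  75 126 129 153 232 231 230 233 232 231 231 230 229 150
  194 244]
 [103 104 106  81  65 119 128 153 231 234 232 231 231 232 232 233 220 143
  205 246]
 [105 102 105  90  62 110 129 155 233 234 233 233 234 234 233 235 193 161
  208 246]
 [100 106 101 103  70  82 128 206 234 234 233 232 232 232 232 225 174 183
  217 246]
 [100 104 101 103 100  71  81 199 235 234 233 233 233 232 223 163 183 180
  209 246]
 [101 103 100 104 103  98 108 113 193 219 230 228 219 201 192 181 186 185
  205 246]
 [104 103 103 101 103 119 180 174 148 129 143 143 138 179 184 187 185 184
  215 246]]
[[340.18, 235.18], [317.15, 235.85], [294.54, 236.29], [271.84, 236.96], [249.13, 237.56]]
[[ 0.4353 -0.172   0.05  ]
 [ 0.4363 -0.1937  0.05  ]
 [ 0.4378 -0.2159  0.05  ]
 [ 0.4395 -0.238   0.05  ]
 [ 0.4409 -0.2601  0.05  ]]
[[ 0.4351 -0.1739  0.05  ]
 [ 0.4366 -0.1961  0.05  ]
 [ 0.4379 -0.2179  0.05  ]
 [ 0.4394 -0.2399  0.05  ]
 [ 0.4408 -0.2618  0.05  ]]
[ 0.4359 -0.1731  0.0452]
[ 0.4372 -0.1952  0.0456]
[ 0.4384 -0.2173  0.0465]
[ 0.4399 -0.2393  0.0471]
[ 0.4411 -0.2612  0.0486]
```

The dots sit 22 mm apart on a straight row, and the two views agree to 2 mm. The triangulated height is 45–49 mm against the nominal 50. The plate's yaw is about 3.6°, and the key is at about (0.4326, -0.131). I'll hover over the key.

Request:
servo_tool:
  plan: "-0.0185 0.068 0.03 -1.6;-0.0185 0.068 0.06 -1.6;-0.0185 0.068 0.09 -1.6;-0.0185 0.068 0.12 -1.6;-0.0185 0.068 0.14 -1.6;-0.0185 0.068 0.145 -1.6;-0.0185 0.068 0.145 -1.6;-0.0185 0.068 0.145 -1.6;-0.0185 0.068 0.145 -1.6"

```text
t: 2.78
tool_pos: [0.4342, -0.1278, 0.0927]
orientation: [-0.108, 3.137, -0.002]
force: [1.2, 0.1, 0.7]
opening: 0.0005
gripper_force: 0.0
```

```bash
cat > st.py <<'E'
from h import *
s=status.read_state()
R=cv2.Rodrigues(np.array(s['orientation']))[0];p=np.array(s['tool_pos'])
print('t',s['t'],'tip',(p+R[:,2]*.017).round(4),'F',np.round(s['force'],2),'op',s['opening']);print('yaw',np.degrees(np.arctan2(-R[0,1],R[1,1])).round(2),'z',R[:,2].round(4))
for n,P in(('key',[.4326,-.131,.05]),('small',[.4353,-.173,.05]),('large',[.4409,-.261,.05])):print(n,'tool delta',(R.T@(np.array(P)-p)-[0,0,.017]).round(4))
E
python3 st.py
python3 - <<'E'
from m import *
c=cam('wrist');cv2.imwrite('pics/w2.png',c['image']);pickle.dump(c,open('w2.pkl','wb'))
E
```

```text
t 2.7833 tip [ 0.4343 -0.1278  0.0757] F [1.16 0.15 0.75] op 0.0005109931993798717
yaw 3.96 z [ 0.0029 -0.0012 -1.    ]
key tool delta [ 0.0019 -0.0031  0.0257]
small tool delta [ 0.0022 -0.0451  0.0258]
large tool delta [ 0.0026 -0.1333  0.0259]
```

View pics/w2.png

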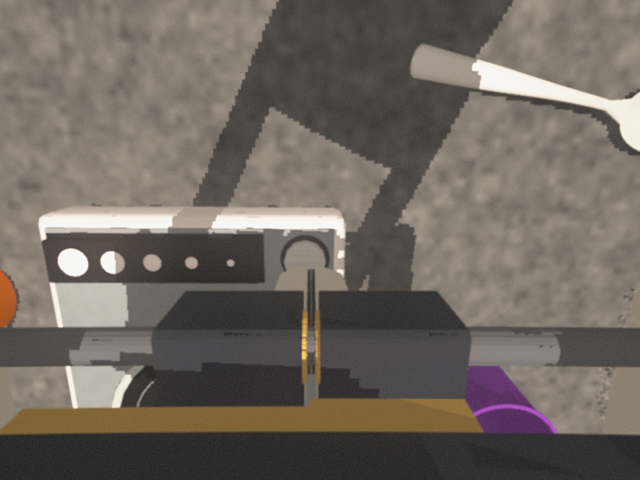

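This view shows the key at about (305,257), the smallest dot at (230,263), and the fingertips at (311,280) just above and behind the key. I'll check the points again from this second wrist position.

```bash
python3 - <<'E'
from m import *
w=pickle.load(open('w2.pkl','rb'));v=pickle.load(open('w1.pkl','rb'))
g=cv2.cvtColor(w['image'],cv2.COLOR_BGR2GRAY)[236:282,44:264]
n,l,st,ce=cv2.connectedComponentsWithStats((g>90).astype(np.uint8))
P=[(ce[i]+[44,236]).tolist() for i in range(1,n) if 10<st[i,4]<1200 and 15<ce[i][1]<35];P.sort(key=lambda p:-p[0]);print(np.round(P,1).tolist())
print(onz(w,P,.05).round(4))
V=[[340.18, 235.18], [317.15, 235.85], [294.54, 236.29], [271.84, 236.96], [249.13, 237.56]]
if len(P)==5:
    for a,b in zip(P,V):print(tri(w,a,v,b).round(4))
print('key',onz(w,[[305,257]],.05).round(4))
E
python3 st.py
```

```text
[[230.3, 262.6], [191.0, 262.5], [151.8, 262.3], [111.8, 262.0], [72.6, 262.1]]
[[ 0.4351 -0.1736  0.05  ]
 [ 0.4365 -0.1957  0.05  ]
 [ 0.438  -0.2176  0.05  ]
 [ 0.4394 -0.2398  0.05  ]
 [ 0.4409 -0.2615  0.05  ]]
[ 0.4354 -0.1738  0.0491]
[ 0.437  -0.1961  0.0488]
[ 0.4382 -0.2179  0.0494]
[ 0.4394 -0.2399  0.05  ]
[ 0.441  -0.2619  0.0495]
key [[ 0.4288 -0.1318  0.05  ]]
t 2.8333 tip [ 0.4343 -0.128   0.0758] F [-0.02  0.09  0.41] op 0.0004804168066510414
yaw 3.95 z [ 0.0032 -0.0013 -1.    ]
key tool delta [ 0.002  -0.0029  0.0258]
small tool delta [ 0.0022 -0.0449  0.0258]
large tool delta [ 0.0027 -0.1331  0.026 ]
```

The heights now come out at 49–50 mm, as they should. I'll descend in small steps and watch the force.

Request:
servo_tool:
  plan: "0.002 -0.0035 0.008 0.3;0.002 -0.0035 0.016 0.3;0.002 -0.0035 0.018 0.3;0.002 -0.0035 0.018 0.3;0.002 -0.0035 0.018 0.3;0.002 -0.0035 0.018 0.3"

```text
t: 3.33
tool_pos: [0.4311, -0.1311, 0.0727]
orientation: [0.1, -3.14, -0.0]
force: [-0.2, 0.7, -0.3]
opening: 0.0004
gripper_force: 0.0
```

```bash
sed -i 's/\.4326,-\.131,/.4324,-.1317,/;s/\.4353,-\.173,/.4352,-.1735,/;s/\.4409,-\.261,/.4410,-.2614,/' st.py; python3 st.py
```

```text
t 3.3333 tip [ 0.4311 -0.1311  0.0557] F [-0.16  0.67 -0.26] op 0.00037633652262545757
yaw 3.64 z [-1.e-04  1.e-04 -1.e+00]
key tool delta [-0.0013 -0.0007  0.0057]
small tool delta [-0.0014 -0.0426  0.0057]
large tool delta [-0.0016 -0.1307  0.0057]
```

Request:
servo_tool:
  plan: "-0.001 -0.0005 0.003 0;-0.001 -0.0005 0.005 0;-0.001 -0.0005 0.0065 0;-0.001 -0.0005 0.008 0;-0.001 -0.0005 0.009 0;-0.001 -0.0005 0.009 0;-0.001 -0.0005 0.009 0"

```text
t: 3.92
tool_pos: [0.4324, -0.1316, 0.0639]
orientation: [-0.1, 3.14, -0.0]
force: [1.0, -0.5, 3.3]
opening: 0.0005
gripper_force: 1.5
```

```bash
python3 st.py
```

```text
t 3.9167 tip [ 0.4324 -0.1316  0.0469] F [ 1.   -0.5   3.31] op 0.0004895651905160695
yaw 3.65 z [ 5.e-04 -2.e-04 -1.e+00]
key tool delta [-0.     -0.0001 -0.0031]
small tool delta [-0.0001 -0.042  -0.0031]
large tool delta [-0.0003 -0.1301 -0.0031]
```

Request:
servo_tool:
  plan: "0 0 0.0005 0;0 0 0.0011 0;0 0 0.0011 0;0 0 0.0011 0;0 0 0.0011 0"

```text
t: 4.33
tool_pos: [0.4324, -0.1315, 0.0627]
orientation: [-0.1, 3.139, -0.0]
force: [1.3, -0.1, 3.1]
opening: 0.0003
gripper_force: 1.9
```

```bash
python3 st.py
python3 - <<'E'
from m import *
c=cam('wrist');cv2.imwrite('pics/w3.png',c['image'][200:320,200:420])
s=status.read_state();print(s['force'])
E
```

```text
t 4.3333 tip [ 0.4324 -0.1315  0.0457] F [ 1.27 -0.1   3.1 ] op 0.00032560345663342925
yaw 3.65 z [ 5.e-04 -2.e-04 -1.e+00]
key tool delta [-0.     -0.0002 -0.0043]
small tool delta [-0.0002 -0.042  -0.0043]
large tool delta [-0.0003 -0.1301 -0.0043]
[ 1.54732526 -0.65727091  3.34954874]
```

The key is about 4 mm down by both force and position. I'll add a touch more for margin, then lift and move over the smallest dot.

Request:
servo_tool:
  plan: "0 0 0.0004 0;0 0 0.0004 0;0 0 -0.005 0;0 0 -0.018 0;0 0 -0.018 0;0 0 -0.018 0;0 -0.015 -0.018 0;0 -0.030 -0.018 0;0 -0.0415 -0.018 0;0 -0.0415 -0.018 0;0 -0.0415 -0.018 0;0 -0.0415 -0.018 0"

```text
t: 5.38
tool_pos: [0.4343, -0.1724, 0.08]
orientation: [0.099, -3.139, -0.001]
force: [-0.2, -0.5, -0.6]
opening: 0.0008
gripper_force: 0.0
```

```bash
python3 st.py
python3 - <<'E'
from m import *
c=cam('wrist');cv2.imwrite('pics/w4.png',cv2.resize(c['image'][190:310,20:420],None,fx=2,fy=2))
c=cam('scene');cv2.imwrite('pics/s4.png',cv2.resize(c['image'][150:270,150:310],None,fx=4,fy=4))
print(np.round(status.read_state()['force'],2))
E
```

```text
t 5.3833 tip [ 0.4343 -0.1724  0.063 ] F [-0.25 -0.52 -0.61] op 0.0007698077823559957
yaw 3.62 z [-1.e-03  8.e-04 -1.e+00]
key tool delta [-0.0007  0.0407  0.013 ]
small tool delta [-0.0008 -0.0012  0.013 ]
large tool delta [-0.0011 -0.0893  0.0129]
[-0.76 -0.08 -0.61]
```

View pics/w4.png

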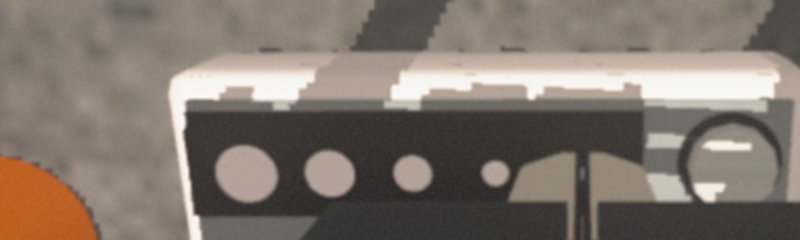

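This crop shows the fingertips (545–650, 180) over the strip with the smallest dot covered. The key is at (735,165) and the second dot at (495,173). Now I'll press the strip lightly.

Request:
servo_tool:
  plan: "-0.0008 0 0.006 0;-0.0008 0 0.010 0;-0.0008 0 0.012 0;-0.0008 0 0.014 0;-0.0008 0 0.0155 0;-0.0008 0 0.0163 0;-0.0008 0 0.0163 0;-0.0008 0 0.0163 0"

```text
t: 6.15
tool_pos: [0.4356, -0.1728, 0.0644]
orientation: [-0.1, 3.14, 0.0]
force: [-1.6, 2.3, 2.4]
opening: 0.0006
gripper_force: 1.5
```

```bash
python3 st.py
```

```text
t 6.15 tip [ 0.4356 -0.1728  0.0474] F [-1.61  2.31  2.38] op 0.0006050183686555667
yaw 3.65 z [ 1.e-04  1.e-04 -1.e+00]
key tool delta [ 0.0006  0.0412 -0.0026]
small tool delta [ 0.0005 -0.0007 -0.0026]
large tool delta [ 0.0003 -0.0888 -0.0026]
```

Request:
servo_tool:
  plan: "0 0 0.0005 0;0 0 0.001 0;0 0 0.001 0;0 -0.002 0.001 0;0 -0.006 0.001 0;0 -0.011 0.001 0;0 -0.016 0.001 0;0 -0.021 0.001 0;0 -0.026 0.001 0;0 -0.031 0.001 0;0 -0.036 0.001 0;0 -0.041 0.001 0"

```text
t: 7.15
tool_pos: [0.4381, -0.2143, 0.0632]
orientation: [0.1, -3.14, -0.0]
force: [-0.0, 3.5, 2.7]
opening: 0.0005
gripper_force: 2.0
```

```bash
python3 st.py
```

```text
t 7.15 tip [ 0.4381 -0.2143  0.0462] F [-0.03  3.46  2.69] op 0.0004636503274444891
yaw 3.64 z [-1.e-04  1.e-04 -1.e+00]
key tool delta [ 0.0005  0.0828 -0.0038]
small tool delta [ 0.0003  0.0409 -0.0038]
large tool delta [ 0.0001 -0.0472 -0.0038]
```

Request:
servo_tool:
  plan: "0 -0.005 0 0;0 -0.010 0 0;0 -0.015 0 0;0 -0.020 0 0;0 -0.025 0 0;0 -0.030 0 0;0 -0.035 0 0;0 -0.040 0 0;0 -0.0445 0 0;0 -0.048 0 0;0 -0.048 0 0;0 -0.048 0 0"

```text
t: 8.15
tool_pos: [0.4413, -0.2626, 0.0635]
orientation: [-0.1, 3.14, -0.002]
force: [0.1, -1.9, 3.1]
opening: 0.0004
gripper_force: 1.8
```

```bash
python3 st.py
```

```text
t 8.15 tip [ 0.4413 -0.2627  0.0465] F [ 0.07 -1.88  3.06] op 0.00040691152786240974
yaw 3.63 z [ 3.0e-04 -1.5e-03 -1.0e+00]
key tool delta [ 0.0006  0.1313 -0.0037]
small tool delta [ 0.0005  0.0894 -0.0037]
large tool delta [ 0.0002  0.0013 -0.0035]
```

The stroke ended at the largest dot, with the strip pressed about 3 mm throughout. I'll lift straight up and back away.

Request:
servo_tool:
  plan: "0 0 -0.008 0;0 0 -0.03 0;0 0 -0.06 0;0 0 -0.09 0;0 0 -0.12 0;0 0 -0.15 0;0 0 -0.17 0;0.02 0.03 -0.17 0;0.03 0.07 -0.17 0;0.03 0.11 -0.17 0;0.03 0.11 -0.17 0;0.03 0.11 -0.17 0"

```text
t: 9.15
tool_pos: [0.4041, -0.1521, 0.2336]
orientation: [-0.105, 3.139, -0.001]
force: [0.5, -0.4, -0.1]
opening: 0.0004
gripper_force: 0.0
```

```bash
python3 st.py
python3 - <<'E'
from m import *
a=cam('scene')['image'];b=cam('top')['image']
o=np.zeros((480,800,3),np.uint8)
o[:,:400]=cv2.resize(b[220:350,350:450],(400,480));o[:360,400:]=cv2.resize(a[175:265,190:290],(400,360))
cv2.imwrite('pics/end.png',o)
E
```

```text
t 9.15 tip [ 0.4041 -0.1521  0.2166] F [ 0.46 -0.35 -0.08] op 0.0003808075367859172
yaw 3.84 z [ 7.e-04 -4.e-04 -1.e+00]
key tool delta [-0.0295  0.0186  0.1666]
small tool delta [-0.0294 -0.0233  0.1666]
large tool delta [-0.0293 -0.1114  0.1666]
```

View pics/end.png

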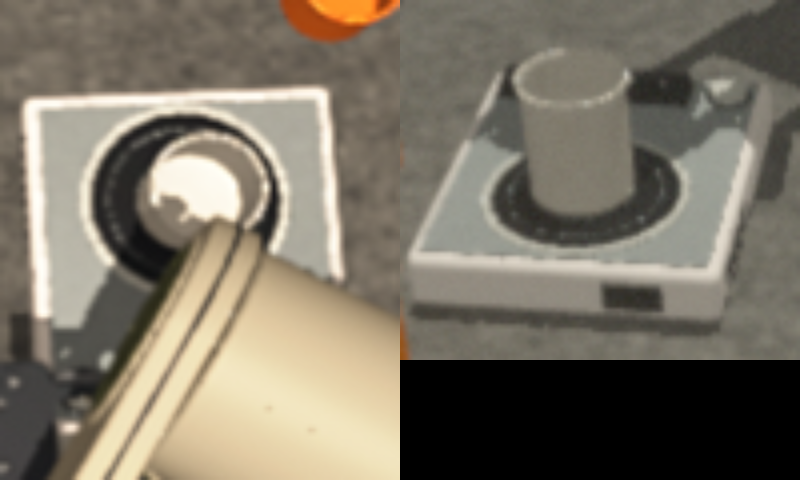

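The beaker stands where it was, the key and strip have been released, and the hand is clear. Handing in.

```bash
python3 -c "
from plant import robot
print(robot.close_job())"
```

```text
the job is handed in; nothing more can be done
None
```

I pressed the beaker plate's key about 4 mm down, then slid the fingertips from its smallest dot to its largest in one stroke at about 3 mm depth. The hand is clear, the beaker stood where it was in the last picture, and the job was handed in; no verdict was returned.

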